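# Zero the pull tester and hold a drum-latch spring at its proof mark

### The arm

A 6-joint arm with a two-finger parallel gripper is mounted at the origin on the work surface. World frame = base frame: x ahead of the robot, y to its left, z up, the work surface at z = 0. Lengths are in m, angles in rad, forces in N, time in s.
With the tool pointing down it reaches from about 0.325 to 0.9 m from the base axis. Payload 6.1 kg.
Tool frame: the origin (TCP) lies on the mounting face of the last link; the fingertips stand 182 mm ahead of it and the grasp point (between the pads) lies 164 mm ahead of it; z points along the fingers, y is the line along which they close (so a half turn about z gives the same grasp; the last joint's range is limited). The gripper opens to 87 mm and grips with 3 to 60 N. Pads are 19 mm wide; open, the fingers measure 117 mm over their backs; the gripper's body (75 mm by 190 mm) begins 51 mm behind the grasp point.
Start: joints at [1.038, 0.22, 1.526, -0, 1.395, -0.126], TCP at [0.247, 0.574, 0.405] pointing down, gripper open.
Joint ranges: [-2.98, 2.98], [-0.91, 2.08], [0.09, 2.57], [-1.24, 4.39], [0.2, 2.65], [-2.68, 2.68]. Speed limits (rad/s): [2.57, 2.57, 3.01, 3.14, 3.14, 3.14].

### API

Orientations are given as [roll, pitch, yaw] about the fixed x, y, z axes, in that order (R = Rz(yaw) Ry(pitch) Rx(roll)).
In Python, from plant import robot gives the robot as it stands. The module is installed in compiled form; this text tells all that it offers. Calls block until the motion is done:
- robot.move_ptp(position, orientation): joint-space move of the TCP to a pose.
- robot.servo_line(position, attitude=None, feed=0.15, f_stop=None): straight line of the TCP; attitude=None keeps the orientation; feed is the mean speed in m/s. With f_stop (N) it stops when the force on the tool has changed by that much, and returns True; else False.
- robot.move_j(angles): joint-space move.
- robot.move_gripper(opening, strength=None): finger opening in m; strength is the grip in N (None keeps the last); returns when the fingers have stopped.
- robot.dwell(seconds).
- robot.inverse_kinematics(position, orientation): joint angles nearest the present ones, or None.
- robot.sense(): the state.
- robot.snapshot(name): name is "side" or "top" or "wrist"; returns a dict with "color" (420x560x3 uint8, red, green, blue), "K" (3x3 intrinsics, pixels), "world_from_camera" (4x4, takes a point from camera to world coordinates). Camera axes: x right, y up, looking along -z (the intrinsics and any distortion apply to the point x, -y, -z); pixel columns grow to the right and rows downward; lengths in m; the calibration is good to about 2 mm. A picture is of the moment at which its call begins. There is no depth.
A pose or a line that the arm cannot do raises robot.Unreachable and nothing moves.
- robot.hand_in(): hands the job in; it is judged then, once.
Trained networks look in a picture, given as the dict that the camera call returned (one of the last four; its "shot" number tells which), for a name from the list of things; names that differ only in an ending like _2 or _b are one class to them, and where a whole thing is asked for, a point or a joint stands for the part that bears it (a point fixed in the world has none). Each returns a list of dicts, best first, with "conf" (0 to 1); they miss things now and then, are a little off and sometimes report something else, mostly with a low value. They report only what shows in the picture. A call takes as long as a camera call.
- robot.spot_in(query, picture): "bbox" ([left, top, right, bottom] in pixels, round what is visible of it).
- robot.trace(query, picture): "region" (420x560 bool, what is visible of it) and "bbox" ([left, top, right, bottom] in pixels, round what is visible of it).
- robot.spot_point(query, picture): "xy" ([column, row] in pixels: a listed point, or the origin of a listed thing).
The state is a dict: "time_s": time; "joint_pos": joint angles; "qd": joint speeds; "tau": joint torques, N m; "position": TCP position; "orientation": TCP orientation; "contact_force": force on the tool from outside, world axes, zero at the start; "torque": the same for the moment, N m; "finger_gap": finger opening in m; "finger_force": force on a finger pad.
Only numpy, scipy, OpenCV 4.12 (cv2) and the standard library are available. Lean on these libraries where they do the work, as an engineer would, in place of code of your own. Each camera call takes 0.05 s, during which the arm holds its last target. There are 200 camera calls.

### The job

Proof-check the drum-latch spring in the blue pull tester: with the slide still home, turn the gauge's black knob until its orange pointer is on the green zero tick. Then pull the yellow handle out against its spring until the black index lies over the red band on the white scale, and keep it there: finish still holding the handle, with the gauge still on zero. Leave the jars, bottles, tins and loose parts where they stand.

Things in the scene. Friction and masses are not known exactly. Their poses are not given: they have to be found in the camera images.
- tester: Fixed blue base plate 360 x 300 mm, 12 mm thick, carrying the tester; flat on the bench, its place and yaw vary. Origin: centre of its underside. x runs along the slide, away from the robot (the handle is pulled towards -x); y left, z up. A white scale 170 x 34 mm, top at 30 mm, runs along x at y 105 mm.
- zero_tick (a point): Green zero tick (16 x 6 mm) on the round white dial, 46 mm from the knob's axis towards the tester's -x. The dial, 120 mm across, face 56 mm above the bench, tops a grey gauge box 130 x 126 x 40 mm centred on the knob's axis.
- spring_tube (a point): Top of the front (-x) end of the fixed aluminium spring tube behind the handle: 48 mm across, 115 mm long towards the tester's +x, top 60 mm above the bench.
- zero_knob (a joint): Turn of the gauge knob about the upright axis, rad: 0 when the orange pointer is on the green zero tick; positive is anticlockwise seen from above. Starts between -1.4 and -0.5, so turn it anticlockwise; stops at -1.9 and 0.6. It stays where it is left (friction about 0.05 N m).
- knob_grip (a point): Point on the knob's axis at the height to grip, 12 mm below its top. The knob is a black upright bar 50 mm long, 14 mm thick, 34 mm high (62 to 96 mm above the bench); the pointer runs from the axis along the bar towards one end. From above the pointer's heading is the tester's yaw + 180 deg + the knob's joint value.
- slide: Spring-return slide, axes parallel to the tester's. Origin: under the handle, at the plate's top: at x 20, y 35 mm of the tester when home; slides to -x, at most 105 mm. Yellow handle: upright block 22 mm thick (x), 50 mm wide (y), 46 to 112 mm above the bench. Spring pull home: 3.6 N plus 0.09 N per mm of travel (7.5 to 12 N at the band); it runs back if let go.
- handle_grip (a point): Point in the middle of the yellow handle at the height to grip, 17 mm below its top (95 mm above the bench); moves with the slide.
- index_tip (a point): Middle of the slim black index (3 mm wide along x, 22 mm long along y) which the slide carries out over the white scale, 70 mm to the tester's +y side of the handle; same x in the tester's frame as the handle. Moves with the slide.
- red_band: Red clip set across the white scale, fixed: 10 mm wide along x, 38 mm along y. Origin: middle of the band, at the level of the scale's top; axes parallel to the tester's. It lies 45 to 85 mm towards the tester's -x from the home index.
- small_amber: Bystander standing on the front right of the tester's plate: amber jar, 36 mm across, 65 mm high; origin at its underside.
- spare_latch: Bystander lying on the front of the tester's plate: steel and brass latch 45 x 22 x 17 mm; origin at its underside.
- white_jar: Bystander left of the tester: white jar, 80 mm across, 90 mm high; origin at its underside.
- tall_amber: Bystander left of the tester, farther back: amber bottle, 70 mm across, 150 mm high; origin at its underside.
- yellow_tin: Bystander right of the tester: yellow tin, 90 mm across, 120 mm high; origin at its underside.
- blue_tin: Bystander right of the tester, farther back: blue jar, 72 mm across, 100 mm high; origin at its underside.
- wrench: Bystander on the bench nearer the robot, right: steel wrench 160 mm long; origin at its underside.

How it is judged:
By the outcome, as a careful person would: the job done as asked, in the order asked, and still so for the second after the job is handed in, while the arm keeps its last pose, push and grip.
It also fails if it takes over 48 s, if anything falls off the work surface, if the arm or the gripper's body presses on something with over 40 N, if the wrist force passes 120 N, or if a joint passes its speed limit or range.

## Working session

There is one attempt and no reset: what is moved stays moved. The work goes in short steps, each a Python script; the robot and the scene stay as the last script left them, time stands still between calls to the robot, and variables do not carry over. Pictures are saved under pics/ and viewed, at most 10 in all, crops included, and the job is handed in when it is done.

```bash
mkdir -p pics
cat > h.py <<'E'
from plant import robot
import numpy as np, cv2
def save(p,n): cv2.imwrite(f'pics/{n}.png',p["color"][:,:,::-1])
def at_z(p,xy,z):
    K=p["K"];T=p["world_from_camera"]
    d=np.linalg.inv(K)@[xy[0],xy[1],1.]; d=T[:3,:3]@[d[0],-d[1],-d[2]]; o=T[:3,3]
    return o+d*(z-o[2])/d[2]
E
python3 - <<'E'
from h import *
s=robot.sense();print(s["time_s"],s["position"],s["orientation"])
p=robot.snapshot("top");save(p,"top1");print(p.keys())
for q,z in [("zero_tick",.056),("spring_tube",.06),("knob_grip",.084),("handle_grip",.095),("index_tip",.03),("red_band",.03),("tester",0),("slide",.012),("small_amber",0),("spare_latch",.012)]:
    for r in robot.spot_point(q,p)[:2]: print(q,r["conf"],np.round(r["xy"],1),np.round(at_z(p,r["xy"],z),4))
E
```

```text
0.0 [0.24716648 0.57376813 0.40364444] [-3.13971045e+00 -2.32009337e-04  2.73480798e+00]
dict_keys(['color', 'K', 'world_from_camera', 'shot'])
zero_tick 0.75 [275.1 173. ] [ 0.5899 -0.0148  0.056 ]
spring_tube 0.74 [116.6 210.4] [0.5492 0.3748 0.06  ]
spring_tube 0.64 [216.4 147. ] [0.6746 0.1198 0.06  ]
knob_grip 0.55 [268.5 148.7] [ 0.6446 -0.0065  0.084 ]
handle_grip 0.77 [219.7 158.8] [0.632  0.1119 0.095 ]
index_tip 0.9 [199.1 174. ] [0.6207 0.1735 0.03  ]
index_tip 0.15 [108.8 264.9] [0.4252 0.4123 0.03  ]
red_band 0.53 [203.  195.8] [0.5637 0.1696 0.03  ]
tester 0.87 [240.7 169.6] [0.6264 0.0703 0.    ]
small_amber 0.67 [296.4 197.7] [ 0.5333 -0.0612  0.    ]
spare_latch 0.71 [276.9 171.8] [ 0.6045 -0.021   0.012 ]
spare_latch 0.64 [267.9 209. ] [0.512  0.0145 0.012 ]
```

View pics/top1.png

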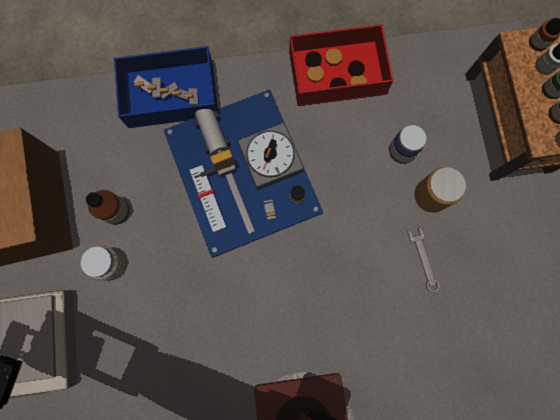

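Run:
```python
from h import *
p=robot.snapshot("top")
c=np.array([at_z(p,x,.012)[:2] for x in [(170,131),(267,95),(318,210),(214,250)]]);print(c.round(3),c.mean(0))
for a,b in [(3,0),(2,1)]: d=c[b]-c[a];print(np.hypot(*d),np.degrees(np.arctan2(d[1],d[0])))
robot.move_ptp([.58,.04,.47],[np.pi,0,2.8])
p=robot.snapshot("wrist");save(p,"w1");print(p["world_from_camera"].round(3),robot.sense()["time_s"])
for q,z in [("zero_tick",.056),("spring_tube",.06),("knob_grip",.084),("handle_grip",.095),("index_tip",.03),("red_band",.03),("tester",0)]:
    for r in robot.spot_point(q,p)[:2]: print(q,r["conf"],np.round(r["xy"],1),np.round(at_z(p,r["xy"],z),4))
```

```text
[[ 0.751  0.239]
 [ 0.816 -0.024]
 [ 0.492 -0.109]
 [ 0.428  0.16 ]] [0.62200139 0.0664155 ]
0.3327891131102512 13.854574801720299
0.33500846427933634 14.833318648649204
[[ 0.333 -0.91  -0.246  0.511]
 [ 0.943  0.322  0.088  0.066]
 [-0.001 -0.261  0.965  0.451]
 [ 0.     0.     0.     1.   ]] 2.9083
zero_tick 0.94 [240.9 209.9] [ 0.5998 -0.018   0.056 ]
spring_tube 0.61 [348.7 225.4] [0.6696 0.1159 0.06  ]
knob_grip 0.91 [256.2 242.7] [ 0.6423 -0.0093  0.084 ]
handle_grip 0.66 [339.7 210.9] [0.6333 0.106  0.095 ]
index_tip 0.85 [375.1 172.6] [0.6178 0.1769 0.03  ]
red_band 0.62 [350.9 141.4] [0.5644 0.1562 0.03  ]
red_band 0.55 [300.5 197.9] [0.6176 0.065  0.03  ]
tester 0.64 [300.8 193.6] [0.6188 0.0676 0.    ]
tester 0.48 [331.7 196. ] [0.6385 0.1118 0.    ]
```

View pics/w1.png

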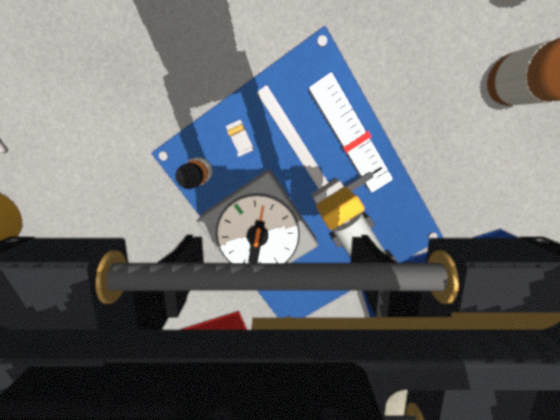

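Run:
```python
from h import *
p=robot.snapshot("wrist")
A=lambda x,z: at_z(p,x,z)[:2]
def ang(a,b): d=b-a; return np.degrees(np.arctan2(d[1],d[0]))
c=[A(x,.012) for x in [(323,40),(164,156),(433,237)]]
print(np.round(c,4),"yaw",ang(c[0],c[2]),ang(c[1],c[0])-90)
im=p["color"].astype(int);hsv=cv2.cvtColor(p["color"],cv2.COLOR_RGB2HSV)
def seg(lo,hi,box):
    m=cv2.inRange(hsv,lo,hi); k=np.zeros_like(m);k[box[1]:box[3],box[0]:box[2]]=1
    ys,xs=np.nonzero(m*k);return np.c_[xs,ys]
for n,lo,hi,b,z in [("green",(40,80,40),(85,255,255),(210,190,310,270),.056),("orange",(3,120,90),(22,255,255),(245,190,300,255),.07),("red",(0,150,90),(6,255,255),(330,120,390,170),.03)]:
    q=seg(lo,hi,b); w=np.array([A(x,z) for x in q]) if len(q) else np.zeros((1,2))
    u,s,v=np.linalg.svd(w-w.mean(0),full_matrices=False); print(n,len(q),q.mean(0),w.mean(0).round(4),w.min(0),w.max(0),"axis",np.degrees(np.arctan2(v[0,1],v[0,0])))
x0,y0,x1,y1=190,140,420,290
cv2.imwrite('pics/c1.png',cv2.resize(p["color"][y0:y1,x0:x1,::-1],None,fx=3.4,fy=3.4,interpolation=cv2.INTER_CUBIC))
```

```text
[[ 0.4273  0.1603]
 [ 0.4956 -0.1045]
 [ 0.7521  0.241 ]] yaw 13.962548833206876 14.46112217144558
green 21 [238.61904762 208.38095238] [ 0.5968 -0.0209] [ 0.59110961 -0.02307853] [ 0.60276134 -0.01866489] axis 12.904281364317994
orange 113 [258.2920354  232.07079646] [ 0.6341 -0.0049] [ 0.6015524  -0.01754352] [0.65333746 0.01389621] axis -29.899090312413808
red 130 [356.98461538 141.5       ] [0.5676 0.1633] [0.55986428 0.14523397] [0.57549705 0.18131874] axis 104.33354754212111
```

View pics/c1.png

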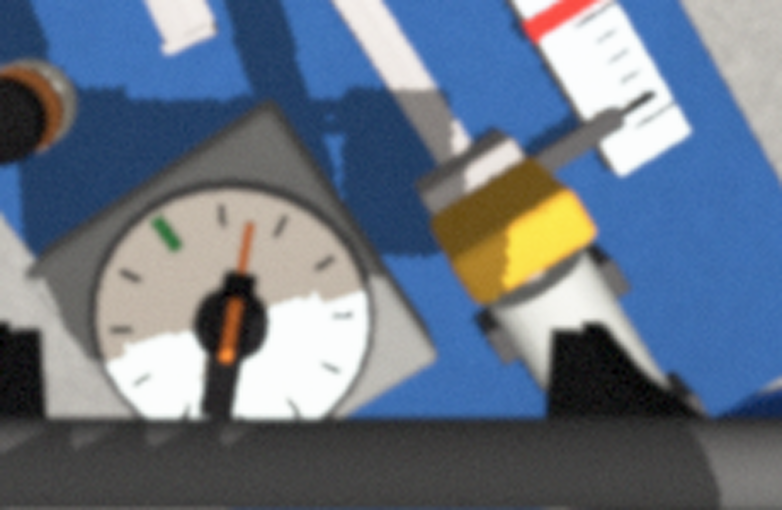

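```bash
cat >> h.py <<'E'
YAW=np.radians(14.2)
K0=np.array([.6416,-.0094])
E
python3 - <<'E'
from h import *
p=robot.snapshot("wrist")
t=at_z(p,(262.9,205.3),.06)[:2]; d=t-K0; h=np.arctan2(d[1],d[0]); print("heading",np.degrees(h),np.hypot(*d),"joint",h-YAW-np.pi)
robot.move_gripper(.05,15)
robot.move_ptp([*K0,.31],[np.pi,0,h])
print(robot.servo_line([*K0,.248],feed=.06,f_stop=8))
robot.move_gripper(0,15)
s=robot.sense();print(s["time_s"],s["position"],s["orientation"],s["finger_gap"],s["finger_force"],s["contact_force"],s["torque"],s["joint_pos"])
E
```

```text
heading 150.27412887693458 0.04450332728283089 joint -0.7666510779041911
False
6.8917 [ 0.64153322 -0.00954729  0.24803464] [-3.14124591e+00 -1.18389846e-04  2.62270065e+00] 0.013903917518373334 14.999991639051586 [-0.69235641 -1.49606773  0.65895067] [-0.11451125  0.12920011 -0.02901813] [-1.37624811e-01  4.08263150e-01  1.60185425e+00 -3.06907548e-04
  1.13171418e+00 -1.18939865e+00]
```

Run:
```python
from h import *
s=robot.sense();P=s["position"]
for f in np.linspace(2.6227,YAW+np.pi,4)[1:]: robot.move_ptp([*K0,.248],[np.pi,0,f])
s=robot.sense();print(s["time_s"],s["position"],s["orientation"],s["contact_force"],s["torque"],s["finger_gap"])
robot.move_gripper(.05,15)
robot.servo_line([*K0,.33],feed=.12)
robot.move_ptp([.55,.02,.42],[np.pi,0,YAW+np.pi/2])
p=robot.snapshot("wrist");save(p,"w2")
q=robot.snapshot("top");cv2.imwrite('pics/t2.png',cv2.resize(q["color"][85:260,160:330,::-1],None,fx=3.4,fy=3.4,interpolation=cv2.INTER_CUBIC))
print(robot.sense()["time_s"])
for q,z in [("zero_tick",.056),("knob_grip",.084),("handle_grip",.095),("index_tip",.03),("red_band",.03),]:
    for r in robot.spot_point(q,p)[:1]: print(q,r["conf"],np.round(r["xy"],1),np.round(at_z(p,r["xy"],z),4))
```

```text
7.9417 [ 0.641488   -0.0101317   0.24801296] [-3.14040840e+00 -8.18488761e-04 -2.90057476e+00] [-3.2505252  -5.30399506  2.13790751] [-0.91325284  0.46064597  0.02948977] 0.013543054263953115
11.1833
zero_tick 0.85 [307.4 232. ] [ 0.5983 -0.0222  0.056 ]
handle_grip 0.97 [380.5 134.8] [0.6334 0.1079 0.095 ]
index_tip 0.87 [369.2  71.7] [0.6188 0.1752 0.03  ]
red_band 0.72 [319.9  70.9] [0.5636 0.1621 0.03  ]
```

View pics/w2.png

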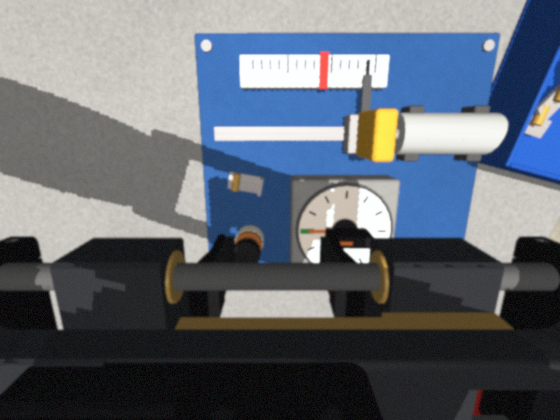

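Run:
```python
import cv2
a=cv2.imread('pics/w2.png');cv2.imwrite('pics/c2.png',cv2.resize(a[180:250,285:405],None,fx=6,fy=6,interpolation=cv2.INTER_CUBIC))
```

```text
(no output)
```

View pics/c2.png

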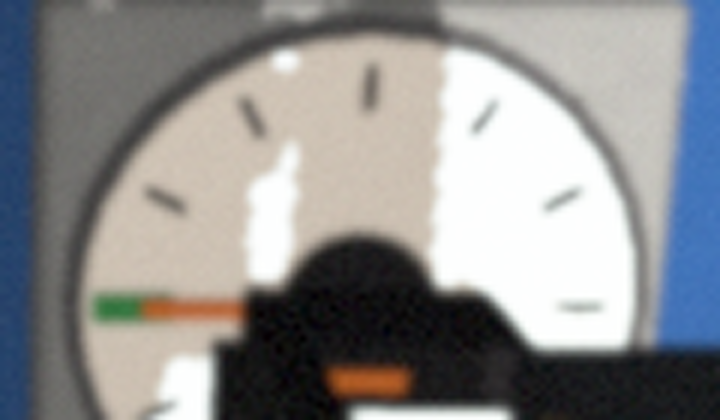

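```bash
cat >> h.py <<'E'
H=np.array([.6332,.107]); AX=np.array([np.cos(YAW),np.sin(YAW)])
E
python3 - <<'E'
from h import *
o=[np.pi,0,YAW+np.pi/2]
robot.move_gripper(.065,40)
robot.move_ptp([*H,.34],o)
print(robot.servo_line([*H,.259],feed=.08,f_stop=8))
robot.move_gripper(0,40)
s=robot.sense();print(s["time_s"],s["position"],s["finger_gap"],s["finger_force"],s["contact_force"])
robot.servo_line([*(H-.050*AX),.259],feed=.04)
robot.dwell(.2)
s=robot.sense();print(s["time_s"],s["position"],s["finger_gap"],s["finger_force"],s["contact_force"])
p=robot.snapshot("wrist");save(p,"w3")
for q,z in [("index_tip",.03),("red_band",.03)]:
    for r in robot.spot_point(q,p)[:1]: print(q,r["conf"],np.round(r["xy"],1),np.round(at_z(p,r["xy"],z),4))
E
```

```text
False
14.625 [0.63328078 0.10700852 0.25899807] 0.021795402043336062 39.999916926026344 [ 0.11887282  0.53161627 -0.21176255]
16.225 [0.58498228 0.09474044 0.25901843] 0.021888752379288518 40.01068557612598 [ 7.86185366  2.31479259 -6.63024719]
index_tip 0.77 [274.9 129.9] [0.566  0.1625 0.03  ]
red_band 0.58 [273.7 129.8] [0.5652 0.1624 0.03  ]
```

View pics/w3.png

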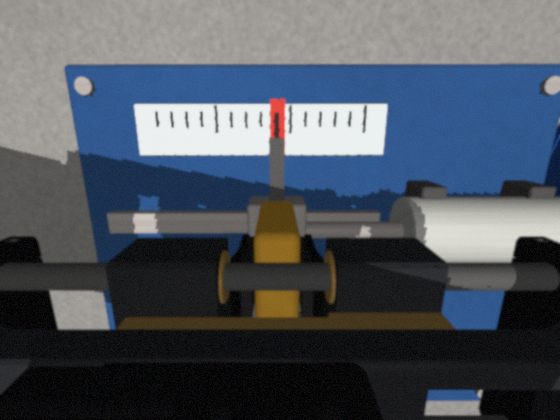

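Run:
```python
from h import *
q=robot.snapshot("side");w=robot.snapshot("top")["color"]
a=cv2.resize(w[85:265,155:335,::-1],(590,590),interpolation=cv2.INTER_CUBIC);cv2.imwrite('pics/t3.png',a)
```

```text
(no output)
```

View pics/t3.png

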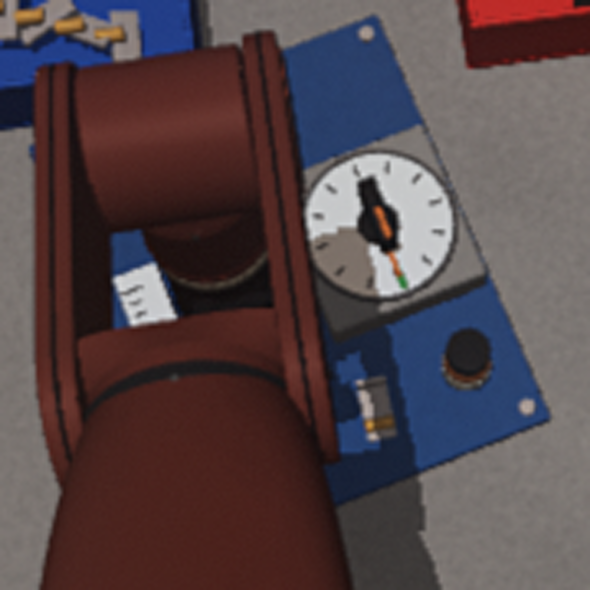

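The gauge pointer (about 395,262) lies on the green tick (403,281), and the jar and latch have not moved. In the last wrist picture the index (column 276) is over the red band (columns 270–285).

```bash
python3 -c "
from plant import robot
print(robot.sense()['time_s'],robot.hand_in())"
```

```text
the job is handed in; nothing more can be done
16.475 None
```

The job is handed in at 16.5 s: the gauge pointer is on the green zero tick, and the arm is still holding the handle with the index over the red band; the jar and latch on the plate stayed put, but I did not re-check the other bystanders.

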